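Clamp a tube offcut in the drill jig

ROBOT

A 6-joint arm with a two-finger parallel gripper is mounted at the origin on a cart in front of the work surface, level with it; the furniture and walls round the work are solid. World frame = base frame: x ahead of the robot, y to its left, z up, the work surface at z = 0. Lengths are in m, angles in rad, forces in N, time in s.
With the tool pointing down it reaches from about 0.375 to 0.925 m from the base axis. Payload 5.7 kg.
Tool frame: the origin (TCP) lies midway between the tips of the shut fingers; the grasp point (between the pads) lies 19 mm behind it; z points along the fingers, y is the line along which they close (so a half turn about z gives the same grasp; the last joint's range is limited). The gripper opens to 88 mm and grips with 3 to 60 N. Pads are 20 mm wide; open, the fingers measure 115 mm over their backs; the gripper's body (75 mm by 178 mm) begins 61 mm behind the grasp point.
Start: joints at [-1.4, 0.359, 1.51, -0, 1.272, -0.115], TCP at [0.169, -0.576, 0.223] pointing down, gripper open.
Joint ranges: [-2.97, 2.97], [-1.01, 2.36], [0.21, 2.38], [-0.96, 4.11], [0.2, 2.71], [-2.98, 2.98]. Speed limits (rad/s): [2.39, 2.39, 3.14, 3.14, 3.14, 3.14].

INTERFACE

Orientations are given as [roll, pitch, yaw] about the fixed x, y, z axes, in that order (R = Rz(yaw) Ry(pitch) Rx(roll)).
In Python, from cell import bot gives the robot as it stands.
- The arm moves only by the tool arm_command, never from a script. Its argument "increments" is one flat list of numbers, 5 for each row, row after row: the shift along the tool's x, y, z in mm, then the turn about the tool's z in degrees, then the opening, from 0 (shut) to 1 (fully open). A call has 1 to 10 rows; each row is the pose to reach, as a shift and turn from the pose commanded when the call began, along the tool's axes at that moment; what a row does not reach only later rows make up. A row lasts 1/10 s, in which the tool goes at most 50 mm and 8.59 degrees, less where a joint would pass 70% of its speed; a pose out of reach is approached as far as the arm can. A call with a gripper value outside its range is refused whole. The fingers move at their own pace and stop on an object; "force" is the grip in N (left out, the last holds). Time passes only in rows, so rows that repeat a pose let the fingers close. It gives the time, the measured TCP pose, the force, the opening and the grip force at its end, in the units of the state.
- bot.get_state(): the state, without advancing time (a new reading comes with each control period).
- bot.capture(name): name is "scene" or "top" or "wrist"; returns a dict with "color" (420x560x3 uint8, red, green, blue), "range_z" (420x560 float32, m along the optical axis (not along the pixel's ray), 0 where there is no reading), "intrinsics" (3x3 intrinsics, pixels), "k1" (the pictures are not rectified: a ray, as slopes to the right and down, at radius r is drawn at 1 + k1 r^2 times it, then the intrinsics apply), "eye" and "rotation" of the camera in the world. Camera axes: x right, y down, z forward; pixel columns grow to the right and rows downward; lengths in m; the calibration is good to about 2 mm. A picture is of the moment at which its call begins.
- bot.job_done(): hands the job in; it is judged then, once.
Trained networks look in the newest picture that a camera, given by its name, has taken for a name from the list of things; names that differ only in an ending like _2 or _b are one class to them, and where a whole thing is asked for, a point or a joint stands for the part that bears it (a point fixed in the world has none). Each returns a list of dicts, best first, with "score" (0 to 1); they miss things now and then, are a little off and sometimes report something else, mostly with a low value. They report only what shows in the picture. A call takes as long as a camera call. They do not tell look-alikes from the thing itself.
- bot.find_in(camera, thing): "pixel" ([column, row] in pixels, amid what is visible of it).
- bot.silhouettes(camera, thing): "region" (420x560 bool, what is visible of it) and "pixel" ([column, row] in pixels, amid what is visible of it).
The state is a dict: "time_s": time; "joints": joint angles; "qvel": joint speeds; "joint_efforts": joint torques, N m; "tool_pos": TCP position; "eef_rot": TCP orientation; "contact_force": force on the tool from outside, world axes, zero at the start; "wrist_torque": the same for the moment, N m; "finger_gap": finger opening in m; "gripper_force": force on a finger pad.
Only numpy, scipy, OpenCV 4.12 (cv2) and the standard library are available. Lean on these libraries where they do the work, as an engineer would, in place of code of your own. Each camera call takes 0.05 s, during which the arm holds its last target. There are 200 camera calls.

TASK

Get the tube in the drill jig ready for drilling: push it along its channel until its end is home against the end stop, push the clamp strap fully forward over it, then spin the loose wing nut down clockwise with fingertip strokes on its wings until it is tight and the strap clamps the tube. Only push, with moderate force: do not grip or lift anything, and leave the things lying around where they are.

Things in the scene. Friction and masses are not known exactly. Their poses are not given: they have to be found in the camera images.
- drill_jig: Fixed aluminium drill jig, base 156 x 164 x 12 mm. Origin on the bench under its upright clamp stud (12 mm thick, top z 90); +x away from the robot at yaw 0. In mm, this frame: tube channel along y at x 28.5 to 61.5, floor z 12, between a front rail (top z 22) and a rear fence (top z 34), both ending at y 54; strap's heel block x -64 to -42, y +-14, top z 42.
- stop_face (a point): Middle of the face of the jig's end stop, a steel block across the channel (24 mm high, on the 12 mm base): in the jig frame x 45, y -62, z 27 mm. The tube's end goes flat against this face; the tube moves towards the jig's -y to get there.
- drill_bush (a point): Top of the drill bush, z 71.5 mm. It sits in the bush plate, a fixed bar over the channel at jig y -64 to -34, x -14 to 63 mm, underside z 46, top z 64, screw heads to z 72: it stops a finger from circling the wing nut on the -y side; the nut's other three sides are open.
- square_tube: Loose dark square steel tube, 30 x 30 mm, 120 mm long along its y, ends solid to the touch, 0.24 to 0.48 kg. Origin: centre of its underside. Lies in the jig's channel with 1.5 mm play each side, and starts 20 to 45 mm short of the stop. Home, its origin is at x 45, y -2, z 12 mm in the jig frame.
- tube_end (a point): Middle of the tube's free end face (60 mm from its origin along its +y, 15 mm above its underside): the face to push, towards -y.
- clamp_head: Washer carrying the clamp strap and the wing nut; the three go down the stud together. Origin: on the stud's axis at the height of the strap's underside: 46.3 mm above the bench with joint wing_nut at 0, 42 mm when the strap rests on the tube (tube top is at 42). Axes as the jig's.
- strap (a joint): Slotted dark steel strap, 114 x 26 x 10 mm, along the jig's x under the wing nut. Slides on the jig's x: 0 = drawn back (nose at x 28 mm, clear of the tube), 0.024 m = fully forward (nose at x 52 mm, over the tube; the slot ends there). Starts at 0 to 0.006; stays where left; about 1.5 N moves it.
- strap_tab (a point): Middle of the rear face (facing -x) of the tab that stands up at the strap's rear end, on the stud's side towards the robot; push it towards the jig's +x. Tab 8 mm thick, 26 mm wide; its top is 7 mm above this point and 14 mm above the strap; this point is at jig x -86 mm + joint strap.
- wing_nut (a joint): Threaded steel hub of the wing nut, rad, grows clockwise from above; a turn lowers strap and nut 3 mm. Starts at 0.8 to 3.2, so it needs 1 to 1.5 turns; the strap meets the tube at about 9.0, the nut is tight and stops at 9.9. Running free it takes 0.03 N m (1 to 2 N on a wing); it stays where left.
- wings: The nut's two like wings and cap. Origin on the stud's axis, 13 mm above the clamp_head origin; the wings point along its +x and -x (yaw shows where they stand). Torque-limiting nut: below 0.14 N m (7 N on a wing) they turn as one with the hub; with the hub tight they slip on, so it cannot be overtightened. Any yaw at the start: the jig's yaw minus joint wing_nut.
- wing_mid (a point): Middle of one of the nut's two like wings (the one on +x of body wings): 20 mm from the stud's axis, 31 mm above the clamp_head origin. Each wing is an upright round ear 5 mm thick, 20 mm across, 10 to 30 mm from the axis, so it reaches 10 mm above and below this point.
- bolt_long: Bystander: M16 bolt standing on its head, 70 mm tall, beside the jig. Origin: under its centre.
- marker: Bystander: paint marker, 16 x 132 mm, lying behind the jig. Origin: under its centre.
- bearing: Bystander: ball bearing, 52 mm across, 18 mm high, lying flat at the right of the jig. Origin: under its centre.
- tape_measure: Bystander: pocket tape measure, 58 x 74 x 35 mm, at the left, beyond the vise. Origin: under its centre.
- driver_yellow: Bystander: screwdriver, 240 mm long, at the back left. Origin: under its centre.
- caliper: Bystander: steel caliper, 215 x 72 mm, flat on the bench in front on the right. Origin: under its centre.
Mind the look-alikes: they are no part of the job. What is shaped like the square_tube but turquoise is not meant.

How it is judged:
On the way, in this order (a step that is already met when the one before it is completed fails the run):
1. the tube is pushed home against the end stop (y of square_tube in the frame of drill_jig between -0.0045 and 0.0005 m and angle between the y axis of square_tube and the y axis of drill_jig, either way round below 0.06 rad), for 0.2 s.
2. with the strap forward over it, the wing nut is spun down until the strap clamps the tube (all of step 1 and value of joint strap above 0.021 m and contact force between clamp_head and square_tube above 8 N), for 0.2 s.
At the end, for the whole second after the job is handed in: The tube lies in the channel with its end within 2.5 mm of the end stop, the strap is forward to within 3 mm of its full 24 mm, it presses on the tube with more than 8 N, and tube and wing nut are at rest (all of step 2 and z of square_tube in the frame of drill_jig below 0.0145 m and linear speed of square_tube below 0.01 m/s and velocity of joint wing_nut between -0.1 and 0.1 rad/s); the robot touches nothing.
It fails at once if the tube is lifted more than 8 mm or tipped out of its channel (z of square_tube in the frame of drill_jig above 0.02 m or angle between square_tube's own z axis and vertical above 0.2 rad).
It fails at once if the nut's wings are gripped or pressed with more than 35 N (contact force between the fingers and wings above 35 N).
It fails at once if tube or strap is gripped or rammed with more than 45 N (contact force between the fingers and square_tube above 45 N or contact force between the fingers and clamp_head above 45 N).
It fails at once if a bystander is moved more than 15 mm (distance of any of bolt_long, marker, bearing, tape_measure, driver_yellow, caliper from where it was at the start of the episode above 0.015 m).
It also fails if it takes over 67 s, if anything falls off the work surface, if the arm or the gripper's body presses on something with over 40 N, if the wrist force passes 120 N, or if a joint passes its speed limit or range.

## Working session

There is one attempt and no reset: what is moved stays moved. The work goes in short steps, Python scripts to look and compute and a tool call to move; the robot and the scene stay as the last step left them, time stands still between calls to the robot, and variables do not carry over. Pictures are saved under pics/ and viewed, at most 10 in all, crops included, and the job is handed in when it is done.

Besides the shell and the picture viewer there is one more tool, called after "Emit:" as a command line: name --argument value ..., lists and objects as JSON in quotes. arm_command: Moves the arm, as the interface text tells. Its arguments: {"type":"object","properties":{"increments":{"type":"array"},"force":{"type":"number"}},"required":["increments"]}

```bash
ls; mkdir -p pics; cat > h.py <<'E'
import numpy as np, cv2
from cell import bot
def unproj(c,px,z=None,plane=None):
    K=np.array(c["intrinsics"]);k1=c["k1"]
    d=np.array([(px[0]-K[0,2])/K[0,0],(px[1]-K[1,2])/K[1,1]])
    s=d.copy()
    for _ in range(10): s=d/(1+k1*(s@s))
    R=np.array(c["rotation"]);e=np.array(c["eye"])
    r=np.array([s[0],s[1],1.])
    if plane is not None:
        w=R@r; return e+w*(plane-e[2])/w[2]
    return e+R@(r*z)
def proj(c,P):
    K=np.array(c["intrinsics"]);R=np.array(c["rotation"]);p=R.T@(np.array(P)-np.array(c["eye"]))
    s=p[:2]/p[2];s=s*(1+c["k1"]*(s@s));return np.array([K[0,0]*s[0]+K[0,2],K[1,1]*s[1]+K[1,2]])
def cloud(c):
    K=np.array(c["intrinsics"]);k1=c["k1"];h,w=c["range_z"].shape
    u,v=np.meshgrid(np.arange(w),np.arange(h))
    d=np.stack([(u-K[0,2])/K[0,0],(v-K[1,2])/K[1,1]],-1);s=d.copy()
    for _ in range(10): s=d/(1+k1*(s**2).sum(-1,keepdims=True))
    r=np.concatenate([s,np.ones((h,w,1))],-1)*c["range_z"][...,None]
    return r@np.array(c["rotation"]).T+np.array(c["eye"])
def save(c,n,crop=None,f=1):
    im=c["color"][...,::-1]
    if crop: im=im[crop[1]:crop[3],crop[0]:crop[2]]
    cv2.imwrite("pics/"+n,cv2.resize(im,None,fx=f,fy=f,interpolation=cv2.INTER_CUBIC))
E
python3 - <<'E'
from h import *
np.set_printoptions(precision=4,suppress=True)
s=bot.get_state();print(s["tool_pos"],s["eef_rot"],s["time_s"],s["finger_gap"])
a=[]
for n in("scene","top"):
    c=bot.capture(n);np.save(n+".npy",c,allow_pickle=True)
    print(n,c["eye"],c["rotation"],c["intrinsics"][0][0])
    a.append(c["color"][...,::-1])
    P=cloud(c)
    for t in("drill_jig","stop_face","drill_bush","square_tube","tube_end","strap_tab","wings","wing_mid","bolt_long","bearing","caliper","marker","tape_measure"):
        for d in bot.find_in(n,t)[:3]:
            x,y=map(int,np.round(d["pixel"]));print(t,round(d["score"],2),d["pixel"],P[y,x])
cv2.imwrite("pics/a.png",cv2.resize(np.vstack(a),None,fx=.71,fy=.71,interpolation=cv2.INTER_AREA))
save(np.load("top.npy",allow_pickle=True).item(),"top.png",f=1.4)
E
```

```text
pics
[ 0.169  -0.575   0.2218] [-3.1397 -0.0002  0.2858] 0.0 0.08778862635182033
scene [ 0.2372 -1.0125  0.6579] [-2.1517  0.0072 -0.4099] 522.6774379239787Traceback (most recent call last):
  File "<stdin>", line 9, in <module>
  File "h.py", line 22, in cloud
    return r@np.array(c["rotation"]).T+np.array(c["eye"])
           ~~~~~~~~~~~~~~~~~~~~~~~~~~~^~~~~~~~~~~~~~~~~~~
ValueError: operands could not be broadcast together with shapes (420,560) (3,)
```

```bash
sed -i 's/np.array(c\["rotation"\])/rot(c)/g' h.py; sed -i '2a from scipy.spatial.transform import Rotation\ndef rot(c): return Rotation.from_euler("xyz",c["rotation"]).as_matrix()' h.py
python3 - <<'E'
from h import *
np.set_printoptions(precision=4,suppress=True)
a=[]
for n in("scene","top"):
    c=bot.capture(n);np.save(n+".npy",c,allow_pickle=True)
    print(n,c["eye"],c["rotation"],c["intrinsics"][0][0])
    a.append(c["color"][...,::-1])
    P=cloud(c)
    for t in("drill_jig","stop_face","drill_bush","square_tube","tube_end","strap_tab","wings","wing_mid","bolt_long","bearing","caliper","marker","tape_measure"):
        for d in bot.find_in(n,t)[:3]:
            x,y=map(int,np.round(d["pixel"]));print(t,round(d["score"],2),np.round(d["pixel"]),P[y,x])
save(np.load("top.npy",allow_pickle=True).item(),"top.png",f=1.4)
save(np.load("scene.npy",allow_pickle=True).item(),"scene.png",f=1.4)
E
```

```text
scene [ 0.2372 -1.0125  0.6579] [-2.1517  0.0072 -0.4099] 522.6774379239787
drill_jig 0.75 [306. 236.] [ 0.5959 -0.258   0.0428]
drill_jig 0.63 [292. 224.] [ 0.5798 -0.2257  0.0558]
stop_face 0.72 [301. 237.] [ 0.6037 -0.2173  0.0105]
drill_bush 0.81 [301. 240.] [ 0.5976 -0.2307  0.0137]
square_tube 0.67 [300. 237.] [ 0.6003 -0.2197  0.0132]
square_tube 0.6 [308. 208.] [ 0.644  -0.165   0.0406]
square_tube 0.57 [419. 313.] [ 0.6858 -0.5197  0.029 ]
tube_end 0.76 [419. 316.] [ 0.681  -0.5264  0.03  ]
tube_end 0.53 [310. 206.] [ 0.6504 -0.1614  0.0418]
tube_end 0.48 [210. 353.] [ 0.3412 -0.4371  0.003 ]
strap_tab 0.97 [286. 225.] [ 0.5673 -0.2243  0.056 ]
wings 0.55 [302. 212.] [ 0.604  -0.2208  0.0752]
wing_mid 0.68 [300. 212.] [ 0.5999 -0.2201  0.0759]
bolt_long 0.6 [256. 202.] [ 0.5519 -0.0917  0.0372]
bearing 0.86 [351. 260.] [ 0.666  -0.3198  0.0042]
caliper 0.64 [210. 354.] [ 0.3405 -0.4396  0.0035]
caliper 0.47 [300. 211.] [ 0.6013 -0.2169  0.0759]
marker 0.58 [349. 229.] [ 0.7057 -0.2383  0.0149]
tape_measure 0.7 [220. 181.] [0.5074 0.0343 0.0343]
tape_measure 0.43 [303. 237.] 
[... 340 characters left out ...]
87.] [ 0.6375 -0.173   0.0428]
tube_end 0.77 [242. 183.] [ 0.6479 -0.1703  0.0413]
tube_end 0.74 [375. 167.] [ 0.6932 -0.5169  0.0312]
tube_end 0.43 [257. 166.] [ 0.6978 -0.2083  0.0084]
strap_tab 0.78 [264. 217.] [ 0.5605 -0.2267  0.0552]
wings 0.66 [254. 200.] [ 0.6011 -0.2017  0.0795]
wing_mid 0.64 [258. 204.] [ 0.5925 -0.2115  0.063 ]
wing_mid 0.18 [208. 145.] [ 0.7483 -0.0811  0.0288]
bolt_long 0.67 [209. 221.] [ 0.5499 -0.0907  0.0645]
bearing 0.75 [296. 176.] [ 0.6707 -0.3112  0.0151]
bearing 0.31 [206. 142.] [ 0.7567 -0.0755  0.0262]
caliper 0.56 [340. 306.] [ 0.3339 -0.4235  0.0138]
marker 0.84 [259. 165.] [ 0.6996 -0.2136  0.0133]
tape_measure 0.9 [164. 244.] [0.4929 0.0249 0.032 ]
```

View pics/top.png

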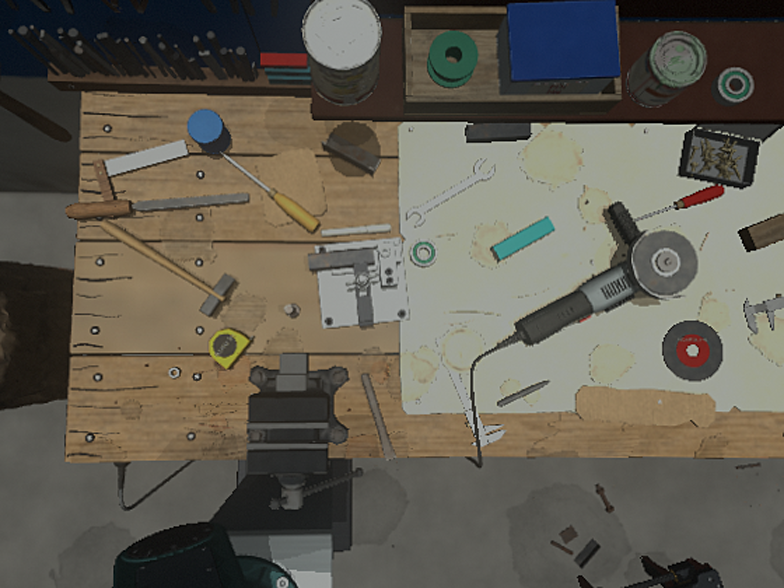

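View pics/scene.png

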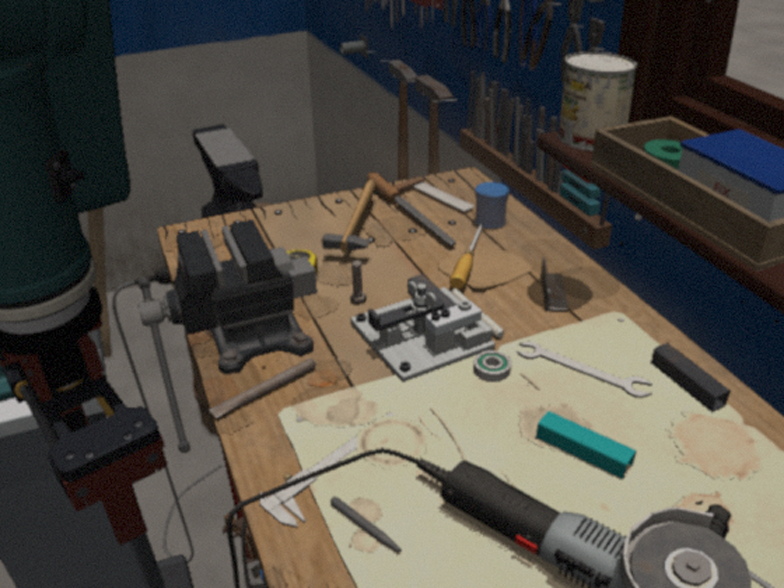

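The square_tube candidates in the top camera are the dark bar in the jig channel at (243,187), the turquoise bar at (375,170), and a black bar near (355,94). The one in the channel fits: it is dark and lies in the jig. I'll confirm it in a wrist close-up.

Emit:
arm_command --increments '[0, 0, -60, 0, 0.3, 50, -22, -110, 0, 0.3, 100, -44, -110, 0, 0.3, 150, -66, -110, 0, 0.3, 200, -88, -110, 0, 0.3, 250, -110, -110, 0, 0.3, 300, -132, -110, 0, 0.3, 350, -154, -110, 0, 0.3, 400, -176, -110, 0, 0.3, 460, -205, -110, 0, 0.3]'

```text
time_s: 2.45
tool_pos: [0.4996, -0.2955, 0.3328]
eef_rot: [3.141, -0.0, 0.286]
contact_force: [-0.2, -1.0, -0.0]
finger_gap: 0.0264
gripper_force: 0.0
```

```bash
python3 - <<'E'
from h import *
np.set_printoptions(precision=4,suppress=True)
s=bot.get_state();print(s["tool_pos"],s["eef_rot"],s["time_s"],s["joints"],s["contact_force"])
c=bot.capture("wrist");np.save("w1.npy",c,allow_pickle=True);print(c["eye"],c["rotation"],c["intrinsics"][0][0])
save(c,"w1.png",f=1.4)
P=cloud(np.load("top.npy",allow_pickle=True).item())
m=(P[...,0]>.3)&(P[...,0]<.55)&(P[...,1]>-.25)&(P[...,1]<.05)
print("vise",P[m][P[m][:,2]>.05].min(0),P[m][P[m][:,2]>.05].max(0))
P=cloud(c)
for t in("drill_jig","stop_face","drill_bush","square_tube","tube_end","strap_tab","wings","wing_mid"):
    for d in bot.find_in("wrist",t)[:2]:
        x,y=map(int,np.round(d["pixel"]));print(t,round(d["score"],2),np.round(d["pixel"]),P[y,x])
E
```

```text
[ 0.4996 -0.2955  0.3328] [ 3.1412 -0.0003  0.2858] 2.45 [-0.6531  0.2516  1.3938 -0.      1.4957  0.6319] [-0.2361 -1.0079 -0.0426]
[ 0.577  -0.2723  0.4936] [ 2.8393 -0.0004 -1.2846] 289.5942222878895
vise [ 0.3    -0.2317  0.0504] [ 0.5499 -0.0318  1.0751]
drill_jig 0.79 [250.  92.] [ 0.6031 -0.2235  0.0568]
stop_face 0.95 [251.  94.] [ 0.601  -0.2254  0.0562]
stop_face 0.65 [258.  15.] [ 0.7066 -0.204   0.0128]
drill_bush 0.79 [249.  95.] [ 0.5989 -0.2231  0.0566]
drill_bush 0.16 [221.  51.] [ 0.6432 -0.17    0.0414]
square_tube 0.88 [224.  50.] [ 0.646  -0.1732  0.039 ]
square_tube 0.87 [456.  93.] [ 0.6883 -0.5133  0.0286]
tube_end 0.62 [452.  91.] [ 0.6893 -0.5066  0.0283]
strap_tab 0.63 [239. 117.] [ 0.5666 -0.2165  0.0551]
wings 0.68 [247.  86.] [ 0.6081 -0.2196  0.0733]
wing_mid 0.68 [246.  88.] [ 0.6052 -0.2192  0.0749]
```

View pics/w1.png

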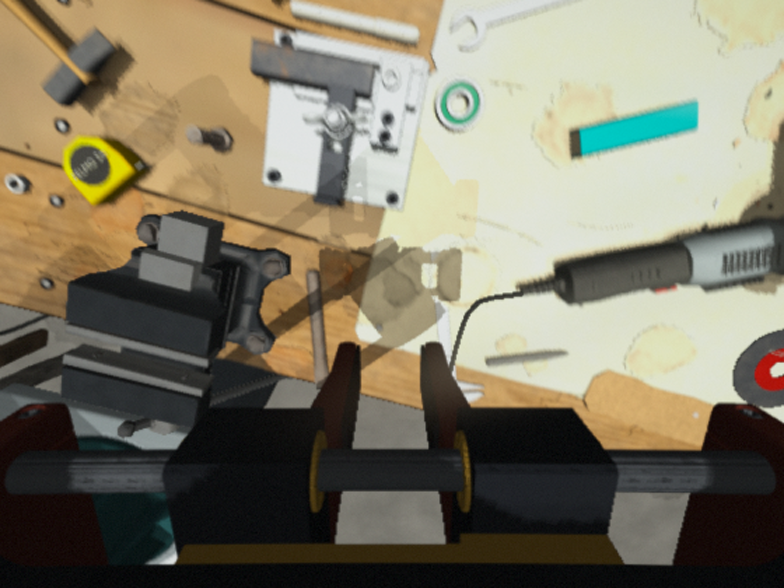

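The tube in the channel is dark steel at view px (315,62). The turquoise look-alike is at (635,128) and is not meant. The strap's tab end is at (330,200), the nut at (338,118), the bush plate at (385,120) and the bolt at (208,135). Next is a closer look.

Emit:
arm_command --increments '[40, -14, 40, 0, 0, 80, -28, 80, 0, 0, 111, -40, 110, 0, 0, 111, -40, 110, 0, 0, 111, -40, 110, 0, 0]'

```text
time_s: 3.4
tool_pos: [0.5926, -0.2271, 0.2209]
eef_rot: [-3.139, 0.003, 0.286]
contact_force: [-0.6, 0.2, 0.3]
finger_gap: 0.0007
gripper_force: 0.0
```

```bash
python3 - <<'E'
from h import *
np.set_printoptions(precision=4,suppress=True)
s=bot.get_state();print(s["tool_pos"],s["eef_rot"],s["time_s"],s["finger_gap"])
c=bot.capture("wrist");np.save("w2.npy",c,allow_pickle=True);print(c["eye"],c["rotation"])
save(c,"w2.png",f=1.4)
P=cloud(c)
for t in("drill_jig","square_tube","strap_tab","wings"):
    for d in bot.silhouettes("wrist",t)[:2]:
        m=d["region"];p=P[m&(c["range_z"]>0)];print(t,round(d["score"],2),np.round(d["pixel"]),m.sum(),np.median(p,0))
E
```

```text
[ 0.5926 -0.2271  0.2209] [-3.1393  0.0027  0.2864] 3.4 0.0006996732853892667
[ 0.6706 -0.2041  0.3814] [ 2.8363  0.0023 -1.284 ]
drill_jig 0.66 [271. 176.] 13438 [ 0.6044 -0.2167  0.012 ]
drill_jig 0.66 [248. 131.] 2846 [ 0.6467 -0.1717  0.0405]
square_tube 0.91 [245. 135.] 2792 [ 0.6468 -0.1711  0.0405]
square_tube 0.68 [273. 180.] 408 [ 0.6105 -0.212   0.0744]
strap_tab 0.83 [262. 214.] 1517 [ 0.5653 -0.214   0.0544]
wings 0.84 [264. 180.] 346 [ 0.6095 -0.2072  0.0756]
```

View pics/w2.png

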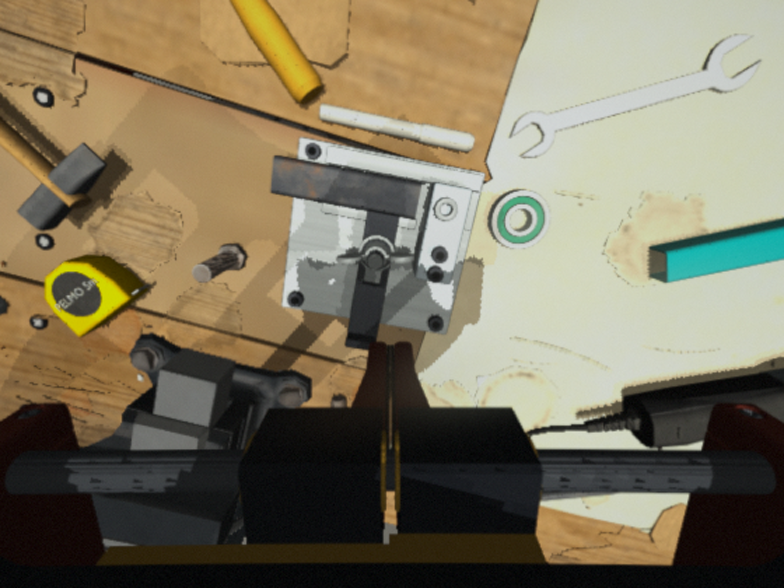

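```bash
python3 - <<'E'
from h import *
np.set_printoptions(precision=4,suppress=True)
c=np.load("w2.npy",allow_pickle=True).item();P=cloud(c);z=P[...,2]
def rect(m,pl=None):
    p=P[m][:,:2].astype(np.float32)*1000
    r=cv2.minAreaRect(p);return r
box=(P[...,0]>.48)&(P[...,0]<.71)&(P[...,1]>-.33)&(P[...,1]<-.06)
m=box&(z>.007)&(z<.1);n,l,s,_=cv2.connectedComponentsWithStats(cv2.morphologyEx(m.astype(np.uint8),cv2.MORPH_OPEN,np.ones((3,3))))
k=1+s[1:,4].argmax();M=l==k
print("whole",rect(M&(z>.009)&(z<.016)),M.sum())
t=[d for d in bot.silhouettes("wrist","square_tube")][0]["region"]&(z>.037)&(z<.046)
n,l,s,_=cv2.connectedComponentsWithStats(t.astype(np.uint8));t=l==1+s[1:,4].argmax()
print("tube",rect(t),np.median(z[t]))
for u,v in((303,140),(485,175),(450,333),(283,305)): print("corner",unproj(c,(u/1.4,v/1.4),plane=.012))
for n_,u,v,h in(("stud",377,255,.09),("wL",342,259,.077),("wR",411,262,.077),("tubeLtop",273,157,.042),("tubeLbot",273,194,.042),("bush",445,209,.0715)): print(n_,unproj(c,(u/1.4,v/1.4),plane=h))
st=[d for d in bot.silhouettes("wrist","strap_tab")][0]["region"]
print("strap",rect(st&(z>.045)&(z<.06)),"tab",rect(st&(z>.062)&(z<.08)) if (st&(z>.062)&(z<.08)).sum()>5 else None)
w=[d for d in bot.silhouettes("wrist","wings")][0]["region"];m=w&(z>.063)
print("wing",rect(m), np.percentile(z[m],[50,95]))
save(c,"w3.png",crop=(185,90,355,270),f=3.3)
E
```

```text
whole ((604.971923828125, -210.81015014648438), (155.2203826904297, 163.37130737304688), 6.062525749206543) 16047
tube ((646.0997314453125, -172.83946228027344), (29.6386775970459, 119.60494232177734), 6.199665546417236) 0.04050421647847935
corner [ 0.6714 -0.1261  0.012 ]
corner [ 0.6885 -0.2843  0.012 ]
corner [ 0.5394 -0.3036  0.012 ]
corner [ 0.5213 -0.1403  0.012 ]
stud [ 0.6101 -0.2115  0.09  ]
wL [ 0.5968 -0.187   0.077 ]
wR [ 0.6096 -0.2383  0.077 ]
tubeLtop [ 0.6524 -0.1125  0.042 ]
tubeLbot [ 0.6245 -0.1181  0.042 ]
bush [ 0.6544 -0.2513  0.0715]
strap ((583.8621215820312, -213.00836181640625), (106.9226303100586, 25.823713302612305), 6.047089576721191) tab ((528.0625610351562, -218.3173370361328), (8.106010437011719, 23.739023208618164), 5.2586798667907715)
wing ((626.88134765625, -216.39276123046875), (47.303993225097656, 77.56817626953125), 74.29837036132812) [0.0757 0.0852]
```

View pics/w3.png

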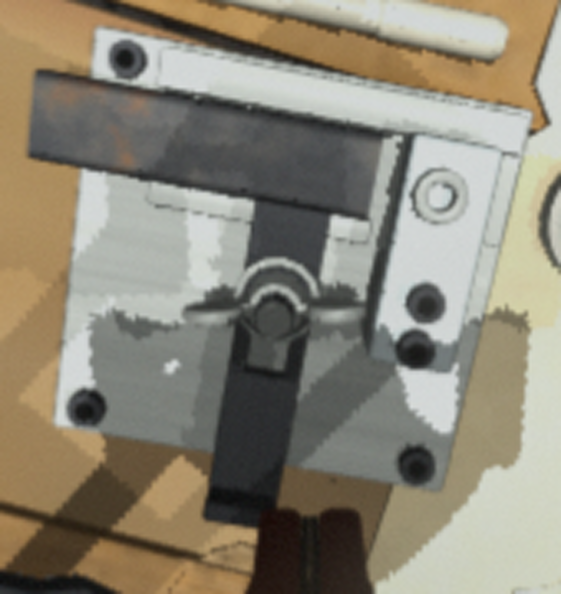

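The close-up confirms it: the dark rusty bar in the channel (crop 200,140) is the tube, and there is a visible gap to the stop under the bush plate. The jig yaw is 6.06° and the stud is at (0.605,-0.211). The wings (crop 185..365, 312) point about 106° in the world. I'll push the tube first.

Emit:
arm_command --increments '[28, -43, 0, 5, 0, 56, -86, 0, 10.3, 0, 84, -129, 30, 10.3, 0, 84, -129, 80, 10.3, 0, 84, -129, 130, 10.3, 0, 84, -129, 170, 10.3, 0, 84, -129, 190, 10.3, 0, 84, -129, 196, 10.3, 0, 84, -129, 196, 10.3, 0]'

```text
time_s: 4.7
tool_pos: [0.6376, -0.0801, 0.0265]
eef_rot: [-3.141, 0.001, 0.106]
contact_force: [0.1, 0.7, 0.1]
finger_gap: 0.0002
gripper_force: 0.0
```

Emit:
arm_command --increments '[0, 8, 0, 0, 0, 0, 15, 0, 0, 0, 0, 20, 0, 0, 0, 0, 25, 0, 0, 0, 0, 30, 0, 0, 0, 0, 35, 0, 0, 0, 0, 40, 0, 0, 0, 0, 44, 0, 0, 0, 0, 47, 0, 0, 0, 0, 49, 0, 0, 0]'

```text
time_s: 5.7
tool_pos: [0.6428, -0.1286, 0.0266]
eef_rot: [-3.141, 0.0, 0.106]
contact_force: [-0.9, 6.4, 4.6]
finger_gap: 0.0006
gripper_force: 2.8
```

Emit:
arm_command --increments '[0, 1, 0, 0, 0, 0, 2, 0, 0, 0, 0, 3, 0, 0, 0, 0, 4, 0, 0, 0, 0, 4, 0, 0, 0]'

```text
time_s: 6.2
tool_pos: [0.6432, -0.1325, 0.0266]
eef_rot: [-3.141, 0.0, 0.106]
contact_force: [-1.2, 4.5, 3.9]
finger_gap: -0.0
gripper_force: 2.4
```

Emit:
arm_command --increments '[0, 1, 0, 0, 0, 0, 2, 0, 0, 0, 0, 3, 0, 0, 0, 0, 3, 0, 0, 0]'

```text
time_s: 6.6
tool_pos: [0.6435, -0.1356, 0.0265]
eef_rot: [-3.141, 0.0, 0.106]
contact_force: [-0.5, 4.4, 4.1]
finger_gap: 0.0003
gripper_force: 2.3
```

Emit:
arm_command --increments '[0, 1, 0, 0, 0, 0, 2, 0, 0, 0, 0, 2, 0, 0, 0]'

```text
time_s: 6.9
tool_pos: [0.6437, -0.1376, 0.0265]
eef_rot: [-3.142, 0.0, 0.106]
contact_force: [-0.9, 4.9, 3.9]
finger_gap: 0.0008
gripper_force: 2.2
```

Emit:
arm_command --increments '[0, 1, 0, 0, 0, 0, 2, 0, 0, 0, 0, 2, 0, 0, 0]'

```text
time_s: 7.2
tool_pos: [0.6439, -0.1393, 0.0265]
eef_rot: [-3.141, 0.0, 0.106]
contact_force: [-1.4, 5.9, 3.6]
finger_gap: 0.0002
gripper_force: 3.0
```

Emit:
arm_command --increments '[0, 1, 0, 0, 0, 0, 2, 0, 0, 0, 0, 2, 0, 0, 0]'

```text
time_s: 7.5
tool_pos: [0.6439, -0.1393, 0.0266]
eef_rot: [-3.138, 0.0, 0.105]
contact_force: [0.0, 12.3, 5.2]
finger_gap: 0.0005
gripper_force: 6.1
```

Emit:
arm_command --increments '[0, -6, 0, 0, 0, 0, -14, 0, 0, 0, 0, -14, -50, 0, 0, 0, -14, -100, 0, 0, 0, -14, -140, 0, 0, 0, -14, -140, 0, 0]'

```text
time_s: 8.1
tool_pos: [0.6471, -0.1294, 0.1733]
eef_rot: [3.136, -0.011, 0.106]
contact_force: [0.6, -0.4, -0.1]
finger_gap: 0.0004
gripper_force: 0.0
```

```bash
python3 - <<'E'
from h import *
np.set_printoptions(precision=4,suppress=True)
c=np.load("w1.npy",allow_pickle=True).item();P=cloud(c)
m=(P[...,0]>.3)&(P[...,0]<.58)&(P[...,1]>-.35)&(P[...,1]<.05)&(P[...,2]<.3)
p=P[m]
for x0 in np.arange(.36,.56,.03):
    print(round(x0,2),[int(1000*np.percentile(q[:,2],98)) if len(q:=p[(p[:,0]>=x0)&(p[:,0]<x0+.03)&(p[:,1]>=y0)&(p[:,1]<y0+.04)]) else -1 for y0 in np.arange(-.34,.04,.04)])
c=bot.capture("wrist");np.save("w4.npy",c,allow_pickle=True);z=(P:=cloud(c))[...,2]
for d in bot.silhouettes("wrist","square_tube")[:3]:
    t=d["region"]&(z>.036)&(z<.046);print(d["pixel"],d["score"],t.sum(),cv2.minAreaRect(P[t][:,:2].astype(np.float32)*1000) if t.sum()>9 else 0)
print(bot.get_state()["tool_pos"])
save(c,"w4.png")
E
```

```text
0.36 [3, 2, 15, 0, 155, 155, 155, 155, 0, 1]
0.39 [3, 3, 15, 13, 155, 155, 155, 155, 13, 0]
0.42 [3, 3, 13, 14, 25, 119, 119, 113, 24, 31]
0.45 [3, 3, 1, 0, 0, 95, 95, 0, 33, 34]
0.48 [3, 2, 1, 0, 0, 0, 1, 1, 34, 35]
0.51 [3, 11, 68, 68, 19, 10, 0, 0, 31, 33]
0.54 [3, 19, 55, 55, 12, 11, 69, 0, 1, 42]
[340.2, 205.4] 0.69 2378 ((648.0450439453125, -195.47984313964844), (29.236595153808594, 94.46665954589844), 5.936779022216797)
[ 0.6433 -0.1282  0.1675]
```

View pics/w4.png

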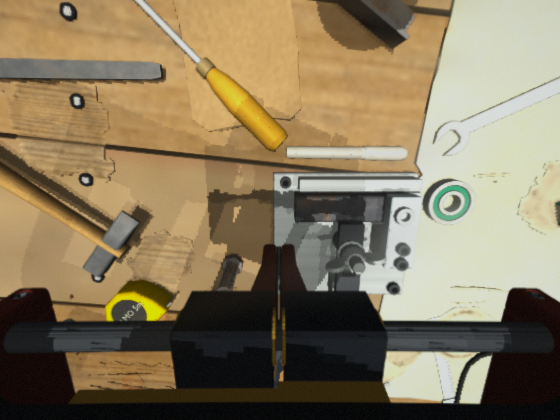

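The tube's end is now at jig y ≈ 58 mm, which is home (tube at px (340,205)). Next is the strap tab.

Emit:
arm_command --increments '[-40, 20, 0, 0, 0, -80, 40, 0, 0, 0, -120, 60, 0, 0, 0, -158, 78, 0, 0, 0, -158, 78, 0, 0, 0, -158, 78, 40, 0, 0, -158, 78, 80, 0, 0, -158, 78, 100, 0, 0, -158, 78, 104, 0, 0, -158, 78, 104, 0, 0]'

```text
time_s: 9.2
tool_pos: [0.4933, -0.2211, 0.0612]
eef_rot: [-3.14, 0.002, 0.106]
contact_force: [0.7, -0.2, 1.3]
finger_gap: 0.0003
gripper_force: 0.0
```

Emit:
arm_command --increments '[8, 0, 0, 0, 0, 15, 0, 0, 0, 0, 19, 0, 0, 0, 0, 23, 0, 0, 0, 0, 27, 0, 0, 0, 0, 30, 0, 0, 0, 0, 33, 0, 0, 0, 0, 35, 0, 0, 0, 0, 36, 0, 0, 0, 0, 37, 0, 0, 0, 0]'

```text
time_s: 10.2
tool_pos: [0.5306, -0.2179, 0.0625]
eef_rot: [-3.141, 0.0, 0.106]
contact_force: [-2.1, -1.4, 0.5]
finger_gap: 0.0005
gripper_force: 0.8
```

Emit:
arm_command --increments '[1, 0, 0, 0, 0, 2, 0, 0, 0, 0, 3, 0, 0, 0, 0, 3, 0, 0, 0, 0]'

```text
time_s: 10.6
tool_pos: [0.533, -0.2176, 0.0625]
eef_rot: [-3.141, 0.001, 0.106]
contact_force: [-4.0, -0.4, 2.1]
finger_gap: 0.0005
gripper_force: 1.9
```

Emit:
arm_command --increments '[1, 0, 0, 0, 0, 2, 0, 0, 0, 0, 3, 0, 0, 0, 0, 3, 0, 0, 0, 0]'

```text
time_s: 11.0
tool_pos: [0.533, -0.2171, 0.0621]
eef_rot: [-3.14, 0.007, 0.107]
contact_force: [-10.8, -3.7, 6.0]
finger_gap: 0.0005
gripper_force: 5.7
```

Strap fully forward: it blocked at the expected position with 11 N. I'll back off, lift, and go above the nut.

Emit:
arm_command --increments '[-8, 0, 0, 0, 0, -12, 0, -30, 0, 0, -12, 0, -80, 0, 0.32, 10, 0, -110, -8, 0.32, 40, 0, -110, -16, 0.32, 69, 1, -110, -24, 0.32, 69, 1, -110, -32, 0.32, 69, 1, -110, -40, 0.32, 69, 1, -110, -48, 0.32, 69, 1, -110, -56, 0.32]'

```text
time_s: 12.0
tool_pos: [0.6063, -0.2108, 0.1726]
eef_rot: [3.14, -0.001, 1.089]
contact_force: [-0.2, 0.2, 0.9]
finger_gap: 0.028
gripper_force: 0.0
```

Emit:
arm_command --increments '[0, 0, 0, -8, 0.32, 0, 0, 0, -16, 0.32, 0, 0, 0, -24, 0.32, 0, 0, 0, -32, 0.32, 0, 0, 0, -40, 0.32, 0, 0, 0, -44, 0.32, 0, 0, 0, -44, 0.32, 0, 0, 0, -44, 0.32]'

```text
time_s: 12.8
tool_pos: [0.6058, -0.211, 0.1727]
eef_rot: [3.141, 0.0, 1.849]
contact_force: [0.5, -0.4, 0.1]
finger_gap: 0.028
gripper_force: 0.0
```

```bash
python3 - <<'E'
from h import *
np.set_printoptions(precision=4,suppress=True)
s=bot.get_state();print(s["tool_pos"],s["eef_rot"],s["joints"],s["finger_gap"],s["time_s"])
c=bot.capture("top");save(c,"t5.png",crop=(210,150,310,250),f=5);P=cloud(c);z=P[...,2]
c=bot.capture("scene");save(c,"s5.png",crop=(230,150,390,290),f=4)
E
```

```text
[ 0.6058 -0.211   0.1727] [3.1406 0.0001 1.8493] [-0.4431  0.462   1.4736  0.0006  1.2051 -0.7218] 0.028018310240779342 12.8
```

View pics/s5.png

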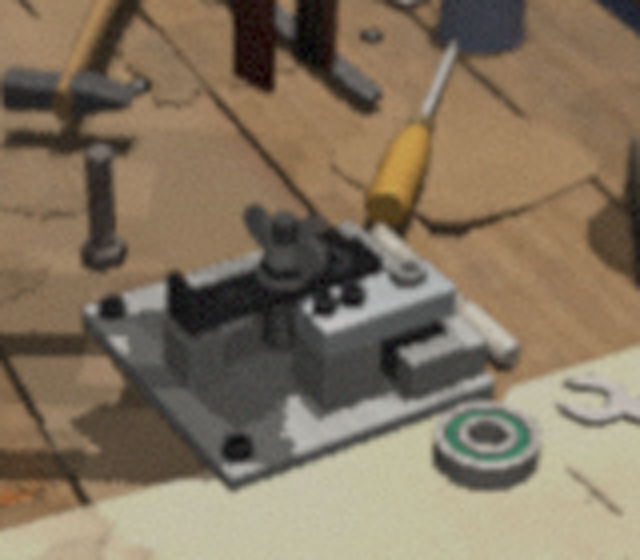

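The view shows the strap forward over the tube, the wings upright and the fingers above the nut. I'll lower them astride it.

Emit:
arm_command --increments '[0, 0, 40, 0, 0.32, 0, 0, 65, 0, 0.32, 0, 0, 78, 0, 0.32, 0, 0, 88, 0, 0.32, 0, 0, 95, 0, 0.32, 0, 0, 98, 0, 0.32, 0, 0, 98, 0, 0.32]'

```text
time_s: 13.6
tool_pos: [0.6057, -0.2112, 0.0749]
eef_rot: [3.141, 0.0, 1.851]
contact_force: [-0.8, 1.0, -0.8]
finger_gap: 0.0281
gripper_force: 0.0
```

Emit:
arm_command --increments '[0, 0, 0, 6, 0.32, 0, 0, 0, 12, 0.32, 0, 0, 0, 18, 0.32, 0, 0, 0, 24, 0.32, 0, 0, 0, 30, 0.32, 0, 0, 0, 36, 0.32, 0, 0, 0, 42, 0.32, 0, 0, 0, 48, 0.32, 0, 0, 0, 54, 0.32, 0, 0, 0, 60, 0.32]'

```text
time_s: 14.6
tool_pos: [0.6061, -0.2114, 0.0757]
eef_rot: [3.14, -0.001, 0.8]
contact_force: [-0.3, -0.5, -0.4]
finger_gap: 0.0278
gripper_force: 0.8
```

```bash
python3 - <<'E'
from h import *
np.set_printoptions(precision=3,suppress=True)
s=bot.get_state();print(s["tool_pos"],s["eef_rot"],s["wrist_torque"],s["contact_force"],s["gripper_force"])
E
```

```text
[ 0.606 -0.211  0.076] [ 3.14  -0.001  0.8  ] [-0.029 -0.047  0.018] [-0.264 -0.528 -0.386] 0.8394419243268203
```

Emit:
arm_command --increments '[0, 0, 0, 8, 0.32, 0, 0, 0, 16, 0.32, 0, 0, 0, 24, 0.32, 0, 0, 0, 32, 0.32, 0, 0, 0, 40, 0.32, 0, 0, 0, 48, 0.32, 0, 0, 0, 56, 0.32, 0, 0, 0, 64, 0.32, 0, 0, 0, 72, 0.32, 0, 0, 0, 80, 0.32]'

```text
time_s: 15.6
tool_pos: [0.6055, -0.211, 0.0753]
eef_rot: [-3.141, -0.0, -0.598]
contact_force: [0.1, 0.2, -0.9]
finger_gap: 0.028
gripper_force: 0.9
```

Emit:
arm_command --increments '[0, 0, 0, 8, 0.32, 0, 0, 0, 16, 0.32, 0, 0, 0, 24, 0.32, 0, 0, 0, 32, 0.32, 0, 0, 0, 40, 0.32, 0, 0, 0, 48, 0.32, 0, 0, 0, 56, 0.32, 0, 0, 0, 62, 0.32, 0, 0, 0, 62, 0.32]'

```text
time_s: 16.5
tool_pos: [0.6059, -0.211, 0.0755]
eef_rot: [-3.14, -0.0, -1.675]
contact_force: [0.2, -0.2, -0.7]
finger_gap: 0.0281
gripper_force: 0.2
```

```bash
python3 - <<'E'
from h import *
np.set_printoptions(precision=3,suppress=True)
s=bot.get_state();print(s["tool_pos"],s["eef_rot"],s["wrist_torque"],s["contact_force"],s["gripper_force"],s["joints"])
E
```

```text
[ 0.606 -0.211  0.075] [-3.14  -0.    -1.675] [ 0.194 -0.084  0.011] [ 0.25  -0.25  -0.729] 0.22110837238869863 [-0.443  0.568  1.56   0.     1.012  2.803]
```

Emit:
arm_command --increments '[0, 0, 0, -6, 0.32, 0, 0, -25, -6, 0.32, 0, 0, -28, -12, 0.32, 0, 0, -28, -20.5, 0.32, 0, 0, -28, -29, 0.32, 0, 0, -28, -37.5, 0.32, 0, 0, -28, -46, 0.32, 0, 0, -28, -54.5, 0.32, 0, 0, -28, -63, 0.32, 0, 0, -28, -71.5, 0.32]'

```text
time_s: 17.5
tool_pos: [0.6059, -0.2115, 0.1034]
eef_rot: [3.141, -0.001, -0.417]
contact_force: [0.3, 0.0, -0.3]
finger_gap: 0.0279
gripper_force: 0.0
```

Emit:
arm_command --increments '[0, 0, 0, -8.5, 0.32, 0, 0, 0, -17, 0.32, 0, 0, 0, -25.5, 0.32, 0, 0, 0, -34, 0.32, 0, 0, 0, -42.5, 0.32, 0, 0, 0, -51, 0.32, 0, 0, 0, -59.5, 0.32, 0, 0, 0, -68, 0.32, 0, 0, 0, -76.5, 0.32, 0, 0, 0, -85, 0.32]'

```text
time_s: 18.5
tool_pos: [0.6059, -0.2114, 0.1034]
eef_rot: [3.14, 0.0, 1.067]
contact_force: [0.4, -0.2, 0.8]
finger_gap: 0.0278
gripper_force: 0.0
```

Emit:
arm_command --increments '[0, 0, 0, -8.5, 0.32, 0, 0, 0, -17, 0.32, 0, 0, 0, -25.5, 0.32, 0, 0, 0, -30, 0.32, 0, 0, 0, -30, 0.32]'

```text
time_s: 19.0
tool_pos: [0.6058, -0.2114, 0.1033]
eef_rot: [3.141, 0.001, 1.584]
contact_force: [-0.3, -0.3, 0.2]
finger_gap: 0.0282
gripper_force: 0.0
```

```bash
python3 - <<'E'
from h import *
np.set_printoptions(precision=3,suppress=True)
s=bot.get_state();print(s["tool_pos"],s["eef_rot"],s["time_s"])
c=bot.capture("top");save(c,"t6.png",crop=(200,140,320,230),f=6)
E
```

```text
[ 0.606 -0.211  0.103] [3.141 0.001 1.584] 19.0
```

Yaw is 90.8°, so I'll lower and do the second stroke (about 187°). The nut has dropped a little, so I go to z about 0.0745.

Emit:
arm_command --increments '[0, 0, 15, 0, 0.32, 0, 0, 25, 0, 0.32, 0, 0, 29, 0, 0.32, 0, 0, 29, 4, 0.32, 0, 0, 29, 12, 0.32, 0, 0, 29, 20, 0.32, 0, 0, 29, 28, 0.32, 0, 0, 29, 36, 0.32, 0, 0, 29, 44, 0.32, 0, 0, 29, 52, 0.32]'

```text
time_s: 20.05
tool_pos: [0.6056, -0.2106, 0.0729]
eef_rot: [-3.141, -0.001, 0.667]
contact_force: [2.1, 0.9, -0.2]
finger_gap: 0.0281
gripper_force: 0.8
```

Emit:
arm_command --increments '[0, 0, 0, 8, 0.32, 0, 0, 0, 16, 0.32, 0, 0, 0, 24, 0.32, 0, 0, 0, 32, 0.32, 0, 0, 0, 40, 0.32, 0, 0, 0, 48, 0.32, 0, 0, 0, 56, 0.32, 0, 0, 0, 64, 0.32, 0, 0, 0, 72, 0.32, 0, 0, 0, 80, 0.32]'

```text
time_s: 21.05
tool_pos: [0.6054, -0.2109, 0.0729]
eef_rot: [-3.141, 0.001, -0.729]
contact_force: [0.4, 0.2, -0.9]
finger_gap: 0.0279
gripper_force: 0.9
```

Emit:
arm_command --increments '[0, 0, 0, 8, 0.32, 0, 0, 0, 16, 0.32, 0, 0, 0, 24, 0.32, 0, 0, 0, 32, 0.32, 0, 0, 0, 40, 0.32, 0, 0, 0, 48, 0.32, 0, 0, 0, 54, 0.32, 0, 0, 0, 54, 0.32]'

```text
time_s: 21.85
tool_pos: [0.6053, -0.2107, 0.0729]
eef_rot: [3.141, 0.001, -1.667]
contact_force: [0.9, 0.6, -1.4]
finger_gap: 0.0283
gripper_force: 0.5
```

Emit:
arm_command --increments '[0, 0, 0, -6, 0.32, 0, 0, -25, -6, 0.32, 0, 0, -28, -12, 0.32, 0, 0, -28, -20.5, 0.32, 0, 0, -28, -29, 0.32, 0, 0, -28, -37.5, 0.32, 0, 0, -28, -46, 0.32, 0, 0, -28, -54.5, 0.32, 0, 0, -28, -63, 0.32, 0, 0, -28, -71.5, 0.32]'

```text
time_s: 22.85
tool_pos: [0.6051, -0.2111, 0.1012]
eef_rot: [3.141, 0.001, -0.408]
contact_force: [-0.5, -0.7, 0.3]
finger_gap: 0.0282
gripper_force: 0.0
```

Emit:
arm_command --increments '[0, 0, 0, -8.5, 0.32, 0, 0, 0, -17, 0.32, 0, 0, 0, -25.5, 0.32, 0, 0, 0, -34, 0.32, 0, 0, 0, -42.5, 0.32, 0, 0, 0, -51, 0.32, 0, 0, 0, -59.5, 0.32, 0, 0, 0, -68, 0.32, 0, 0, 0, -76.5, 0.32, 0, 0, 0, -85, 0.32]'

```text
time_s: 23.85
tool_pos: [0.605, -0.2111, 0.1012]
eef_rot: [-3.141, 0.0, 1.075]
contact_force: [-0.5, -0.5, 0.9]
finger_gap: 0.0281
gripper_force: 0.0
```

Emit:
arm_command --increments '[0, 0, 0, -8.5, 0.32, 0, 0, 0, -17, 0.32, 0, 0, 0, -25.5, 0.32, 0, 0, 0, -30, 0.32, 0, 0, 0, -30, 0.32, 0, 0, 15, -30, 0.32, 0, 0, 24, -30, 0.32, 0, 0, 28, -30, 0.32, 0, 0, 28, -30, 0.32]'

```text
time_s: 24.75
tool_pos: [0.6044, -0.2106, 0.0721]
eef_rot: [-3.139, -0.001, 1.589]
contact_force: [-0.4, 0.1, 0.6]
finger_gap: 0.0278
gripper_force: 0.0
```

Emit:
arm_command --increments '[0, 0, 0, 8, 0.32, 0, 0, 0, 16, 0.32, 0, 0, 0, 24, 0.32, 0, 0, 0, 32, 0.32, 0, 0, 0, 40, 0.32, 0, 0, 0, 48, 0.32, 0, 0, 0, 56, 0.32, 0, 0, 0, 64, 0.32, 0, 0, 0, 72, 0.32, 0, 0, 0, 80, 0.32]'

```text
time_s: 25.75
tool_pos: [0.6058, -0.211, 0.0737]
eef_rot: [3.142, -0.001, 0.187]
contact_force: [-0.4, 1.2, -1.3]
finger_gap: 0.0278
gripper_force: 0.9
```

```bash
python3 -c "
from h import *
s=bot.get_state();print(s['wrist_torque'],s['gripper_force'],s['eef_rot'])"
```

```text
[ 0.08111422 -0.15269758 -0.01943253] 0.8880337913433323 [ 3.14152958e+00 -8.38275220e-04  1.87379777e-01]
```

Emit:
arm_command --increments '[0, 0, 0, 8, 0.32, 0, 0, 0, 16, 0.32, 0, 0, 0, 24, 0.32, 0, 0, 0, 32, 0.32, 0, 0, 0, 40, 0.32, 0, 0, 0, 48, 0.32]'

```text
time_s: 26.35
tool_pos: [0.6055, -0.2109, 0.0736]
eef_rot: [-3.141, -0.0, -0.65]
contact_force: [1.4, 0.1, -1.4]
finger_gap: 0.0282
gripper_force: 1.0
```

```bash
python3 -c "
from h import *
s=bot.get_state();print(s['wrist_torque'],s['gripper_force'],s['eef_rot'])"
```

```text
[ 0.24058711 -0.07653419  0.01666562] 0.9900008481054101 [-3.14120787e+00 -3.05356547e-05 -6.50422275e-01]
```

Emit:
arm_command --increments '[0, 0, 0, 8, 0.32, 0, 0, 0, 16, 0.32, 0, 0, 0, 24, 0.32, 0, 0, 0, 32, 0.32, 0, 0, 0, 40, 0.32, 0, 0, 0, 48, 0.32, 0, 0, 0, 56, 0.32]'

```text
time_s: 27.05
tool_pos: [0.6054, -0.2106, 0.0734]
eef_rot: [3.141, 0.001, -1.628]
contact_force: [0.9, 1.7, -2.3]
finger_gap: 0.0283
gripper_force: 3.9
```

```bash
python3 -c "
from h import *
s=bot.get_state();print(s['wrist_torque'],s['gripper_force'],s['eef_rot'],s['joints'][5])"
```

```text
[ 0.34597621 -0.1895573   0.11666188] 3.851884322357364 [ 3.14146284e+00  6.81263968e-04 -1.62758099e+00] 2.755159717949034
```

The torque has risen (gripper force 3.9 N, 0.12 N m), so it is nearly tight. One more stroke.

Emit:
arm_command --increments '[0, 0, 0, -8, 0.32, 0, 0, -25, -8, 0.32, 0, 0, -28, -12, 0.32, 0, 0, -28, -20.5, 0.32, 0, 0, -28, -29, 0.32, 0, 0, -28, -37.5, 0.32, 0, 0, -28, -46, 0.32, 0, 0, -28, -54.5, 0.32, 0, 0, -28, -63, 0.32, 0, 0, -28, -71.5, 0.32]'

```text
time_s: 28.05
tool_pos: [0.6056, -0.2111, 0.1018]
eef_rot: [-3.142, -0.0, -0.368]
contact_force: [-0.0, 0.5, -0.3]
finger_gap: 0.0279
gripper_force: 0.0
```

Emit:
arm_command --increments '[0, 0, 0, -8.5, 0.32, 0, 0, 0, -17, 0.32, 0, 0, 0, -25.5, 0.32, 0, 0, 0, -34, 0.32, 0, 0, 0, -42.5, 0.32, 0, 0, 0, -51, 0.32, 0, 0, 0, -59.5, 0.32, 0, 0, 0, -68, 0.32, 0, 0, 0, -76.5, 0.32, 0, 0, 0, -85, 0.32]'

```text
time_s: 29.05
tool_pos: [0.6055, -0.2111, 0.1018]
eef_rot: [3.141, -0.0, 1.116]
contact_force: [-0.2, -0.4, -0.0]
finger_gap: 0.0282
gripper_force: 0.0
```

Emit:
arm_command --increments '[0, 0, 0, -8.5, 0.32, 0, 0, 0, -17, 0.32, 0, 0, 0, -25.5, 0.32, 0, 0, 0, -30, 0.32, 0, 0, 0, -30, 0.32, 0, 0, 15, -30, 0.32, 0, 0, 24, -30, 0.32, 0, 0, 28, -30, 0.32, 0, 0, 28, -30, 0.32]'

```text
time_s: 29.95
tool_pos: [0.6044, -0.2106, 0.0721]
eef_rot: [-3.139, -0.001, 1.633]
contact_force: [-0.1, -0.4, -0.9]
finger_gap: 0.0284
gripper_force: 0.0
```

Emit:
arm_command --increments '[0, 0, 0, 6, 0.32, 0, 0, 0, 12, 0.32, 0, 0, 0, 18, 0.32, 0, 0, 0, 24, 0.32, 0, 0, 0, 30, 0.32, 0, 0, 0, 36, 0.32, 0, 0, 0, 42, 0.32]'

```text
time_s: 30.65
tool_pos: [0.6055, -0.2104, 0.0732]
eef_rot: [-3.141, -0.001, 0.895]
contact_force: [1.7, 1.9, -3.3]
finger_gap: 0.0282
gripper_force: 3.7
```

```bash
python3 -c "
from h import *
s=bot.get_state();print(s['wrist_torque'],s['gripper_force'],s['eef_rot'],s['tool_pos'])"
```

```text
[ 0.32941047 -0.2912055   0.1338727 ] 3.725609215325676 [-3.14102023e+00 -8.65604160e-04  8.95478824e-01] [ 0.60553178 -0.21044463  0.07323165]
```

Emit:
arm_command --increments '[0, 0, 0, 6, 0.32, 0, 0, 0, 12, 0.32, 0, 0, 0, 18, 0.32, 0, 0, 0, 24, 0.32, 0, 0, 0, 30, 0.32, 0, 0, 0, 36, 0.32, 0, 0, 0, 42, 0.32]'

```text
time_s: 31.35
tool_pos: [0.6058, -0.2105, 0.0734]
eef_rot: [-3.141, -0.001, 0.162]
contact_force: [1.8, 2.2, -2.7]
finger_gap: 0.0283
gripper_force: 3.8
```

```bash
python3 -c "
from h import *
s=bot.get_state();print(s['wrist_torque'],s['gripper_force'],s['eef_rot'],s['tool_pos'])"
```

```text
[ 0.3099467 -0.3715838  0.1135135] 3.8384547166060656 [-3.14087853e+00 -7.59510323e-04  1.62432447e-01] [ 0.60581984 -0.21054788  0.07337203]
```

The torque holds at the slip level over more than 80°, so the nut is tight. I'll withdraw and check.

Emit:
arm_command --increments '[0, 0, 0, -5, 0.32, 0, 0, 0, -8, 0.32, 0, 0, -20, -8, 0.32, 0, 0, -60, -8, 0.32, 0, 0, -110, -8, 0.32, -40, 0, -130, -8, 0.32, -40, 0, -130, -8, 0.32, -40, 0, -130, -8, 0.32]'

```text
time_s: 32.15
tool_pos: [0.5658, -0.2179, 0.2044]
eef_rot: [3.141, -0.001, 0.306]
contact_force: [-0.8, -0.2, -0.2]
finger_gap: 0.0282
gripper_force: 0.0
```

```bash
python3 - <<'E'
from h import *
c=bot.capture("wrist");save(c,"w7.png",crop=(160,60,400,290),f=2.4);z=(P:=cloud(c))[...,2]
for d in bot.silhouettes("wrist","square_tube")[:2]:
    t=d["region"]&(z>.036)&(z<.046);print(d["pixel"],d["score"],t.sum(),cv2.minAreaRect(P[t][:,:2].astype(np.float32)*1000) if t.sum()>9 else 0)
for d in bot.silhouettes("wrist","strap_tab")[:1]:
    t=d["region"]&(z>.045)&(z<.058);print(np.median(z[t]),cv2.minAreaRect(P[t][:,:2].astype(np.float32)*1000))
E
```

```text
[529.9, 170.4] 0.88 0 0
[272.4, 114.4] 0.77 1871 ((647.1436157226562, -194.72634887695312), (29.709388732910156, 92.56938934326172), 5.929660797119141)
0.050171496271733396 ((603.251708984375, -210.906494140625), (106.74610137939453, 25.882415771484375), 5.88616418838501)
```

View pics/w7.png

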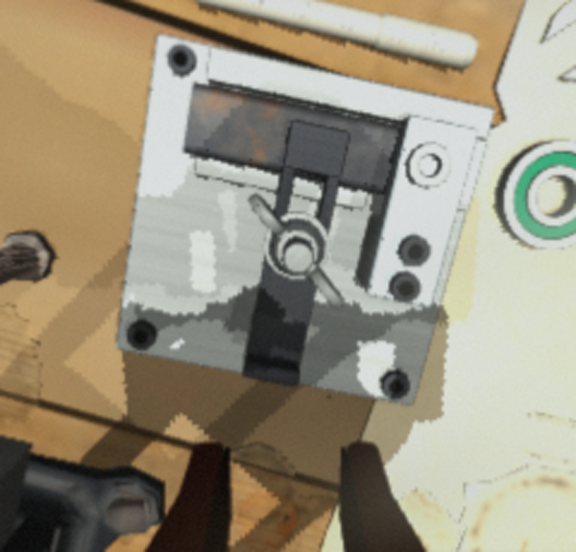

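The tube is still home (crop 290,130), the strap nose lies over it (318,150), and the strap has dropped to 50 mm and moved 19.4 mm forward of its start. Nothing else was disturbed.

```bash
python3 -c "
from cell import bot
print(bot.job_done())"
```

```text
the job is handed in; nothing more can be done
None
```

I handed the job in at about 32 s with the tube against the stop, the strap fully forward over it, and the wing nut turned until its wings slipped. The clamp force on the tube was not measured directly, and the hand-in gave no verdict.

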